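# Park the sprung jaw of the empty handle jig

### The arm

A 6-joint arm with a two-finger parallel gripper is mounted at the origin on a cart in front of the work surface, level with it; the furniture and walls round the work are solid. World frame = base frame: x ahead of the robot, y to its left, z up, the work surface at z = 0. Lengths are in m, angles in rad, forces in N, time in s.
With the tool pointing down it reaches from about 0.325 to 0.9 m from the base axis. Payload 6.1 kg.
Tool frame: the origin (TCP) lies midway between the tips of the shut fingers; the grasp point (between the pads) lies 19 mm behind it; x points along the fingers, y is the direction in which the jaws open and shut, and the axes are right-handed (so a half turn about x gives the same grasp; the last joint's range is limited). The gripper opens to 85 mm and grips with 20 to 120 N. Pads are 22 mm wide; open, the fingers measure 114 mm over their backs; the gripper's body (76 mm by 85 mm) begins 54 mm behind the grasp point. The pads swing forward as they close: fully open they stand 13 mm farther back than shut.
Start: joints at [-1.288, 0.22, 1.526, -0, 1.395, -0.126], TCP at [0.248, -0.573, 0.231] pointing down, gripper open.
Joint ranges: [-2.98, 2.98], [-0.91, 2.08], [0.09, 2.57], [-1.24, 4.39], [0.2, 2.65], [-2.68, 2.68]. Speed limits (rad/s): [2.57, 2.57, 3.01, 3.14, 3.14, 3.14].

### API

Orientations are given as [roll, pitch, yaw] about the fixed x, y, z axes, in that order (R = Rz(yaw) Ry(pitch) Rx(roll)).
In Python, from plant import movep, move_l, set_joints, gripper_to, hold, inverse_kinematics, observe, get_image, get_calibration, Unreachable, job_done gives the robot as it stands. Calls block until the motion is done:
- movep(position, orientation): joint-space move of the TCP to a pose.
- move_l(position, feed=0.15, rotation=None, max_force=None): straight line of the TCP; rotation=None keeps the orientation; feed is the mean speed in m/s. With max_force (N) it stops when the force on the tool has changed by that much, and returns True; else False.
- set_joints(angles): joint-space move.
- gripper_to(opening, f_grip=None): finger opening in m; f_grip is the grip in N (None keeps the last); returns when the fingers have stopped.
- hold(seconds).
- inverse_kinematics(position, orientation): joint angles nearest the present ones, or None.
- observe(): the state.
- get_image(name): name is "scene" or "top" or "wrist"; returns (picture, depth): 400x640x3 uint8, red, green, blue; 400x640 float32, m along the optical axis (not along the pixel's ray), 0 where there is no reading.
- get_calibration(name): a dict with "intrinsics" (3x3 intrinsics, pixels), "world_from_camera" (4x4, takes a point from camera to world coordinates). Camera axes: x right, y down, z forward; pixel columns grow to the right and rows downward; lengths in m; the calibration is good to about 2 mm. A picture is of the moment at which its call begins: read the wrist's pose just before it. get_calibration takes no time and is no camera call; for the wrist camera it gives the pose at the moment of the call.
A pose or a line that the arm cannot do raises Unreachable and nothing moves.
- job_done(): hands the job in, once; it reports no verdict.
The state is a dict: "time_s": time; "q": joint angles; "joint_velocities": joint speeds; "joint_torque": joint torques, N m; "eef_pos": TCP position; "tcp_rot": TCP orientation; "ft_force": force on the tool from outside, world axes, zero at the start; "torque": the same for the moment, N m; "opening": finger opening in m.
Only numpy, scipy, OpenCV 4.12 (cv2) and the standard library are available. Lean on these libraries where they do the work, as an engineer would, in place of code of your own. Each camera call takes 0.05 s, during which the arm holds its last target. There are 200 camera calls.

### The job

Two alike aluminium handle jigs stand on the bench: one has a teal handle clamped in it, the other is empty. On the empty one, pull the sprung jaw back by its upright black grip, slide the grip sideways into the notch at the end of its L-shaped slot, and let go so that the jaw stays parked open, ready for the next handle. Leave the jaw of the loaded jig clamped.

Things in the scene. Friction and masses are not known exactly. Their poses are not given: they have to be found in the camera images.
- jig_knob (a point): Centre of the upright black grip on the EMPTY jig's jaw; moves with it. Grip: rounded block 20 (x) x 30 (y) x 40 mm tall, centre 68 mm above the bench. It stands on a 10 mm post in an L-slot of a steel plate 40 mm high; rest of the fixed 190 x 150 mm jig is at most 42 mm high. Jig's axes: x from grip to jaw and fence, y to the left of x, z up. Shut, the jig's middle is 5 mm along +x.
- jig_jaw (a joint): Retraction of the empty jig's jaw, m: 0 shut (start), grows as the grip goes along -x of jig_knob, stop at 0.054. Spring 5 N at 0, 10 N at 0.05 pushes it shut. Only from 0.044 to 0.054 can the post go sideways into the notch at the rear end of the slot. Let go elsewhere it snaps back to 0; let go in the notch it settles on the notch's front edge at about 0.040 to 0.043.
- jig_latch (a joint): Sideways position of the empty jig's grip, m: 0 in the long leg of the slot (start), grows along +y of jig_knob, 0.018 at the bottom of the notch. Slides easily (about 1 N), no spring. The notch's front edge is slightly undercut, so the jaw spring keeps the post in it.
- jig_loaded_jaw (a joint): Retraction of the jaw of the other jig, m: 0 while clamped (start), grows as it is pulled back. That jig is of the same make, with a teal handle (170 x 31 x 23 mm) between jaw and fence. The jigs stand side by side, 0.23 to 0.36 m apart, either one on the left.

How it is judged:
At the end, for the whole second after the job is handed in: The empty jig's jaw stays parked by itself: its post rests in the notch (jaw 34 to 46 mm back, grip at least 7 mm sideways into the notch) and is still; the loaded jig's jaw is clamped (within 5 mm) (value of joint jig_jaw between 0.034 and 0.046 m and value of joint jig_latch above 0.007 m and velocity of joint jig_jaw between -0.01 and 0.01 m/s and value of joint jig_loaded_jaw below 0.005 m); the robot touches nothing.
It fails at once if the loaded jig's jaw is pulled back by more than 8 mm (value of joint jig_loaded_jaw above 0.008 m).
It also fails if it takes over 35 s, if anything falls off the work surface, if the arm or the gripper's body presses on something with over 40 N, if the wrist force passes 120 N, or if a joint passes its speed limit or range.

## Working session

There is one attempt and no reset: what is moved stays moved. The work goes in short steps, each a Python script; the robot and the scene stay as the last script left them, time stands still between calls to the robot, and variables do not carry over. Pictures are saved under pics/ and viewed, about 8 in all and at most 12, crops included, and the job is handed in when it is done.

```bash
mkdir -p pics; ls; python3 - <<'E'
from plant import *
import cv2,numpy as np
for n in("top","scene"):
    im,d=get_image(n); cv2.imwrite(f"pics/{n}0.png",im[:,:,::-1]); np.savez(f"{n}0.npz",im=im,d=d)
    c=get_calibration(n); print(np.round(c["intrinsics"],1).tolist(),np.round(c["world_from_camera"],3).tolist())
print(observe()["tcp_rot"],observe()["time_s"])
E
```

```text
pics
[[448.3, 0.0, 319.6], [0.0, 448.3, 197.1], [0.0, 0.0, 1.0]] [[-0.008, -0.99, 0.141, 0.39], [-1.0, 0.007, -0.012, 0.2], [0.011, -0.141, -0.99, 0.927], [0.0, 0.0, 0.0, 1.0]]
[[402.2, 0.0, 317.1], [0.0, 402.2, 199.3], [0.0, 0.0, 1.0]] [[-0.624, -0.446, 0.642, 0.001], [-0.782, 0.341, -0.522, 0.652], [0.014, -0.828, -0.561, 0.552], [0.0, 0.0, 0.0, 1.0]]
[-1.70399136  1.56906345  1.84639688] 0.1
```

View pics/top0.png

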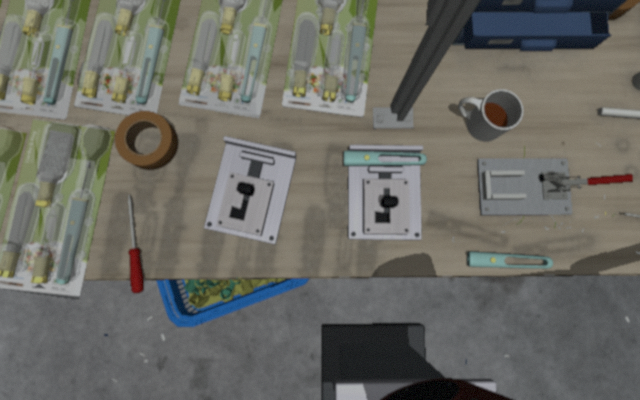

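View pics/scene0.png

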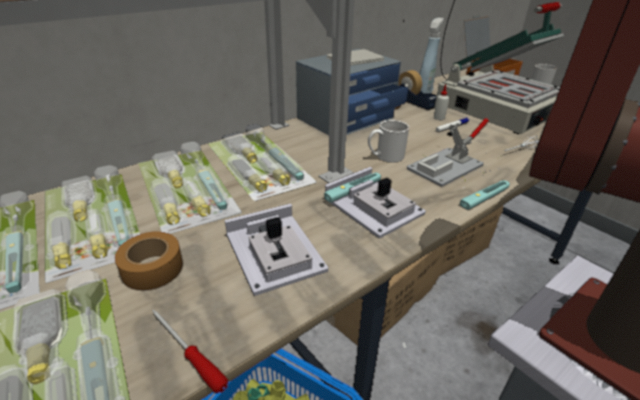

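The top view shows the empty jig on the left, with its centre near (250,190) and its grip near (246,188). The loaded jig is at (385,192), with the teal handle at (385,158) and its grip at (389,201). Next I'll measure the empty jig's grip and axes.

```bash
cat > h.py <<'E'
import numpy as np,cv2
from plant import *
def cloud(d,c):
    K=c["intrinsics"];T=np.array(c["world_from_camera"]);v,u=np.indices(d.shape)
    P=np.stack([(u-K[0][2])/K[0][0]*d,(v-K[1][2])/K[1][1]*d,d],-1)
    return P@T[:3,:3].T+T[:3,3]
E
python3 - <<'E'
from h import *
z=np.load("top0.npz");im,d=z["im"],z["d"];P=cloud(d,get_calibration("top"))
for name,(u0,u1) in dict(empty=(195,305),loaded=(335,432)).items():
    m=np.zeros(d.shape,bool);m[130:250,u0:u1]=1
    m&=d>0
    g=m&(P[...,2]>.075)&(im.max(2)<60)
    print(name,"grip n",g.sum(),"med",np.median(P[g],0).round(4),"min/max",P[g].min(0).round(3),P[g].max(0).round(3))
    for lo,hi in((.004,.06),(.025,.06)):
        j=(m&(P[...,2]>lo)&(P[...,2]<hi)).astype(np.uint8)
        n,l,s,_=cv2.connectedComponentsWithStats(j);k=1+s[1:,4].argmax()
        r=cv2.minAreaRect(P[l==k][:,:2].astype(np.float32)*1000);print(lo,s[k].tolist(),r, np.median(P[l==k][:,2]))
E
```

```text
empty grip n 149 med [0.5271 0.3305 0.0865] min/max [0.516 0.318 0.075] [0.538 0.346 0.091]
0.004 [204, 137, 92, 108, 6661] ((537.6011352539062, 330.5989990234375), (150.18453979492188, 199.40948486328125), 76.81759643554688) 0.014349506043597193
0.025 [216, 151, 58, 85, 2565] ((528.3313598632812, 333.044189453125), (90.88919067382812, 160.30029296875), 76.71997833251953) 0.03910110878981676
loaded grip n 152 med [0.5005 0.0579 0.0863] min/max [0.491 0.043 0.075] [0.511 0.071 0.091]
0.004 [344, 145, 83, 96, 6765] ((530.962890625, 54.12264633178711), (169.44232177734375, 200.33480834960938), 89.53271484375) 0.02925154491605264
0.025 [344, 145, 83, 90, 3728] ((531.7526245117188, 55.22288513183594), (169.54129028320312, 180.7762451171875), 88.62855529785156) 0.038555929306668624
```

```bash
cat >> h.py <<'E'
from scipy.spatial.transform import Rotation as R
def rpy(a):  # tool down, tool y along heading a
    y=np.array([np.cos(a),np.sin(a),0]);x=np.array([0,0,-1.])
    return R.from_matrix(np.c_[x,y,np.cross(x,y)]).as_euler("xyz")
E
python3 - <<'E'
from h import *
q0=np.array(observe()["q"]);a=np.radians(-13.2);k=np.array([.527,.331]);ux=np.array([np.cos(a),np.sin(a)])
best=[]
for f in(0,np.pi):
    q=inverse_kinematics([*(k-.04*ux),.22],rpy(a+f));print(f,None if q is None else np.round(q,2))
    if q is not None:best.append((abs(q[5]),f))
f=min(best)[1];o=rpy(a+f);print("f",f)
set_joints([q0[0]+.6,*q0[1:]]) if False else None
movep([.38,-.3,.27],o);movep([.42,.05,.27],o);movep([*(k-.03*ux),.2],o);gripper_to(.06)
c=get_calibration("wrist");im,d=get_image("wrist");cv2.imwrite("pics/w1.png",im[:,:,::-1]);P=cloud(d,c)
s=observe();print(s["time_s"],s["eef_pos"],s["opening"])
m=(d>0)&(P[...,2]>.082)&(P[...,2]<.095)&(im.max(2)<60)&(np.hypot(P[...,0]-k[0],P[...,1]-k[1])<.04)
print(m.sum(),np.median(P[m],0).round(4),cv2.minAreaRect(P[m][:,:2].astype(np.float32)*1000))
m=((d>0)&(P[...,2]>.036)&(P[...,2]<.0415)&(np.hypot(P[...,0]-k[0],P[...,1]-k[1])<.12))
print(m.sum(),cv2.minAreaRect(P[m][:,:2].astype(np.float32)*1000))
E
```

```text
0 [ 0.48  0.16  1.62 -0.    1.36  0.71]
3.141592653589793 [ 0.48  0.16  1.62 -0.    1.36 -2.44]
f 0
4.1917 [0.49803138 0.33746318 0.2003483 ] 0.05979431028886345
716 [0.5291 0.3341 0.0873] ((528.861572265625, 332.65850830078125), (26.816137313842773, 18.140810012817383), 76.78463745117188)
10437 ((538.8297119140625, 328.3514099121094), (148.10890197753906, 179.80014038085938), 76.91959381103516)<sys>:0: UserWarning: Gimbal lock detected. Setting third angle to zero since it is not possible to uniquely determine all angles.
```

View pics/w1.png

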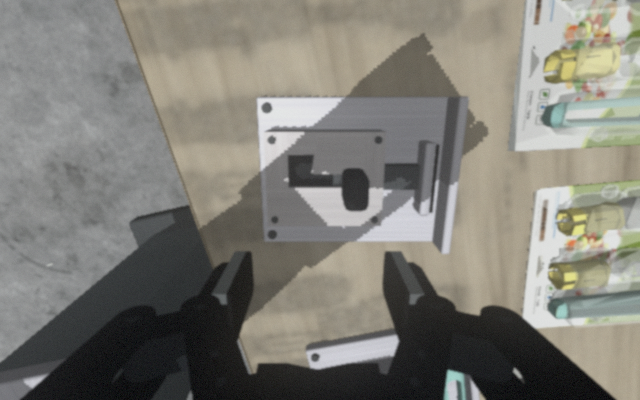

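The wrist view shows the grip at (355,188). The long slot leg runs left from it, and the notch goes up (+y) at about (298,165). The two grip estimates agree within about 2–3 mm. Now I'll grasp it across x, pull and shift.

```bash
python3 -W ignore - <<'E'
from h import *
a=np.radians(-13.15);o=rpy(a);k=np.array([.5288,.3328]);ux=np.array([np.cos(a),np.sin(a)]);uy=np.array([-ux[1],ux[0]])
def st(t):
    s=observe();e=s["eef_pos"][:2]-k;f=s["ft_force"];print(t,round(s["time_s"],2),"xy mm",(e@ux*1e3).round(1),(e@uy*1e3).round(1),"z",s["eef_pos"][2].round(4),"F",(f[:2]@ux).round(1),(f[:2]@uy).round(1),f[2].round(1),"op",round(s["opening"],4))
movep([*k,.14],o);st("above")
print(move_l([*k,.056],feed=.08,max_force=15));st("down")
gripper_to(.012,40);st("grip")
print(move_l([*(k-.0495*ux),.056],feed=.05,max_force=30));st("pulled")
im,d=get_image("top");cv2.imwrite("pics/t2.png",cv2.resize(im[120:260,180:320,::-1],None,fx=4,fy=4))
E
```

```text
above 4.57 xy mm -0.8 -0.9 z 0.1384 F 0.3 0.4 0.5 op 0.0603
False
down 5.77 xy mm 0.5 0.4 z 0.0567 F 0.0 0.7 -0.0 op 0.0602
grip 6.2 xy mm 0.4 0.2 z 0.0566 F 0.7 -0.3 2.4 op 0.0194
False
pulled 7.34 xy mm -46.9 0.3 z 0.0566 F 10.0 0.5 -2.7 op 0.0194
```

View pics/t2.png

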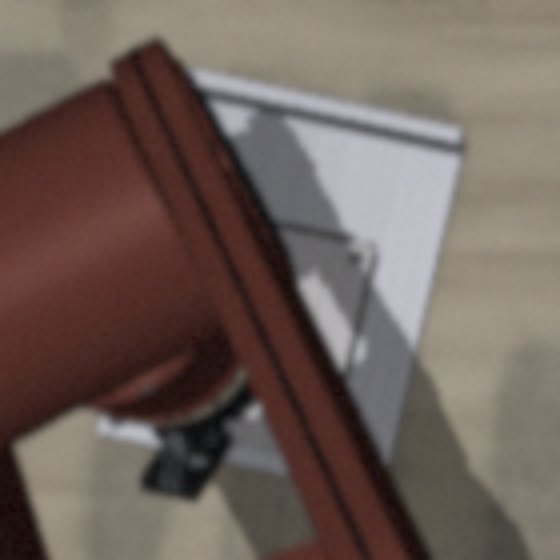

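The arm hides the grip in this view. The wrist force is 10 N, which is what the spring gives at 0.05 m, and the opening of 19.4 mm shows the grip is held. Next I'll shift sideways.

```bash
python3 -W ignore - <<'E'
from h import *
a=np.radians(-13.15);o=rpy(a);k=np.array([.5288,.3328]);ux=np.array([np.cos(a),np.sin(a)]);uy=np.array([-ux[1],ux[0]])
def st(t):
    s=observe();e=s["eef_pos"][:2]-k;f=s["ft_force"];print(t,round(s["time_s"],2),"xy mm",(e@ux*1e3).round(1),(e@uy*1e3).round(1),"z",s["eef_pos"][2].round(4),"F",(f[:2]@ux).round(1),(f[:2]@uy).round(1),f[2].round(1),"op",round(s["opening"],4));return (f[:2]@uy)
hold(.3);st("settled")
p=k-.0505*ux
print(move_l([*(p+.0175*uy),.056],feed=.03,max_force=15));hold(.2);fy=st("side")
if abs(fy)<10:
    print(move_l([*(k-.042*ux+.0175*uy),.056],feed=.03,max_force=20));hold(.2);st("eased")
im,d=get_image("wrist");cv2.imwrite("pics/w3.png",im[:,:,::-1])
E
```

```text
settled 7.69 xy mm -46.8 0.3 z 0.0566 F 9.7 0.3 -3.3 op 0.0195
False
side 8.62 xy mm -47.7 17.7 z 0.0566 F 9.9 -0.5 -1.5 op 0.0193
False
eased 9.26 xy mm -40.6 17.7 z 0.0566 F 6.5 -0.7 0.2 op 0.0195
```

View pics/w3.png

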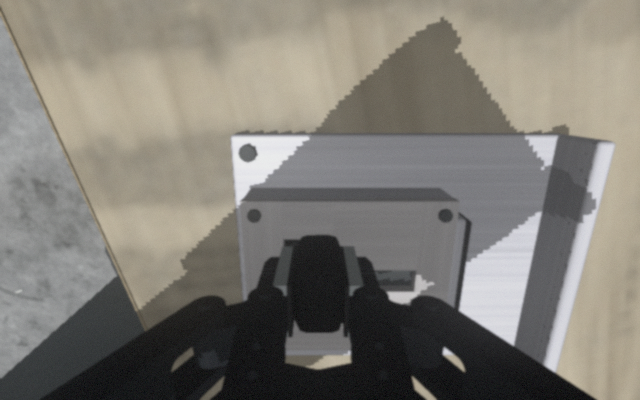

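The grip sits between the pads in the notch. The x force dropped to 6.5 N, less than the spring gives here, so the notch edge is already carrying load. Next I'll release, retreat and look.

```bash
python3 -W ignore - <<'E'
from h import *
a=np.radians(-13.15);k=np.array([.5288,.3328]);ux=np.array([np.cos(a),np.sin(a)]);uy=np.array([-ux[1],ux[0]])
gripper_to(.05);e=observe()["eef_pos"];print(observe()["opening"],observe()["ft_force"].round(1))
print(move_l([e[0],e[1],.2],feed=.12));q=np.array(observe()["q"])
def look(n):
    c=get_calibration(n);im,d=get_image(n);P=cloud(d,c)
    m=(d>0)&(P[...,2]>.078)&(P[...,2]<.095)&(im.max(2)<60)&(np.hypot(P[...,0]-k[0],P[...,1]-k[1])<.09)
    r=cv2.minAreaRect(P[m][:,:2].astype(np.float32)*1000);g=np.array(r[0])/1e3-k
    print(n,m.sum(),r,"dx,dy mm",g@ux*1e3,g@uy*1e3);return im
im=look("wrist");cv2.imwrite("pics/w4.png",im[:,:,::-1])
movep([.30,.33,.3],rpy(a))
im=look("top");look("scene");cv2.imwrite("pics/t4.png",cv2.resize(im[110:260,190:440,::-1],None,fx=3,fy=3))
print(observe()["time_s"],observe()["ft_force"].round(1))
E
```

```text
0.05024104198457462 [-0.4 -1.  -0.7]
False
wrist 701 ((493.71343994140625, 358.2156066894531), (28.10921859741211, 19.41581153869629), 77.99916076660156) dx,dy mm -39.94859386449335 16.766920062672458
top 146 ((492.2370300292969, 357.6021728515625), (27.394683837890625, 19.353164672851562), 70.97314453125) dx,dy mm -41.24673215011178 15.833686815592309
scene 129 ((489.6855163574219, 358.1728515625), (25.39820098876953, 16.672637939453125), 74.98236083984375) dx,dy mm -43.861169612654066 15.808928719181717
12.0833 [ 0.1 -0.1  0.7]
```

View pics/w4.png

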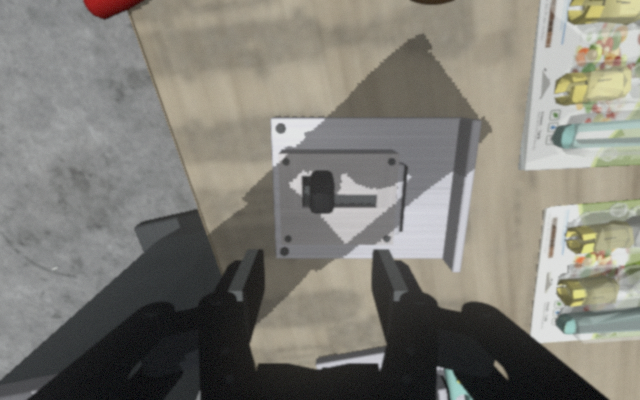

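View pics/t4.png

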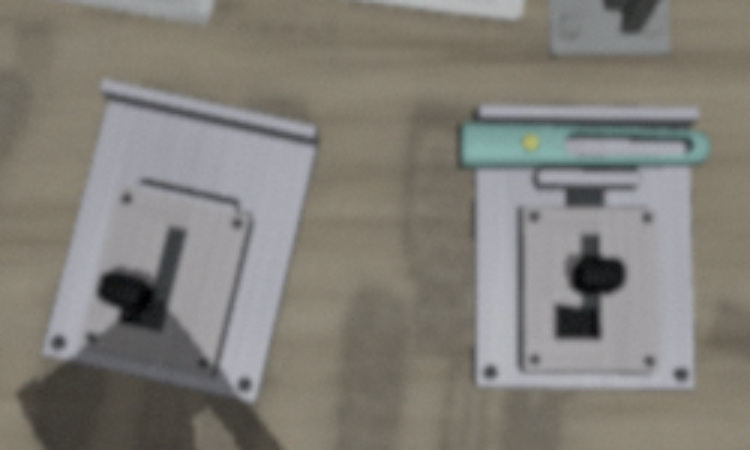

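The wrist view shows the grip at (318,190), in the notch. The top crop shows it parked at (127,290), with the loaded jig's grip unmoved at (597,273) and its handle still clamped. The robot is clear, so I'm handing in.

```bash
python3 -c "
from plant import *
job_done()"
```

```text
the job is handed in; nothing more can be done
```

The empty jig (the left one) is parked open with its grip in the notch, and I've handed the job in. I gripped the black handle across its 20 mm side, pulled it back about 47 mm against roughly 10 N, moved it 17.5 mm sideways, eased it forward onto the notch edge and let go.

**Parked position:** after release, the three cameras put the grip 39.9 mm (wrist), 41.2 mm (top) and 43.9 mm (scene) back. They put it 15.8–16.8 mm sideways. They disagree by about 4 mm on how far back it is, but all are inside the 34–46 mm and over 7 mm limits.

**Stillness:** I didn't measure the jaw's speed directly. The wrist and top readings, taken at different moments after release, differ by only about 1 mm.

**Loaded jig:** the last top picture shows its grip in the same place and the teal handle still clamped. I judged this by eye, and the robot never went near it.

**Robot:** it stood clear with no contact force (under 1 N), and the clock read about 12 s of the 35 s allowed. No check failed.

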